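Click the tally wheel up to its limit pin

TASK

Bring the tally counter up to this batch's count: turn its star-shaped wheel clockwise, seen from above, click by click, by gently pushing the wheel's teeth with a fingertip, until the pointer tooth (the one with the raised rib) rests in line with the mushroom-headed limit pin. Never let the wheel click past the pin. Do not grip the wheel, and leave the things standing round the counter where they are.

Things in the scene. Friction and masses are not known exactly. Their poses are not given: they have to be found in the camera images.
- dial: the tally counter, screwed to the table: grey round pedestal (radius 40 mm; foot radius 50 mm, 6 mm high), a black star wheel on it, and above the wheel a still grey cap. Origin on its axis at table height, z up; its x axis is where the pointer tooth lies at stop 0. Nothing but the wheel moves
- cap_top (a point): centre of the still grey cap's top, z = 53 mm, radius 34 mm; a nut 14 mm wide, 4 mm high in the middle. On a circle of 25 mm radius it has a place at each of the wheel's 8 stops, 45 degrees apart: one holds the limit pin, the others low studs 8 mm wide and 3 mm high
- wheel (a joint): turn of the star wheel, rad, growing clockwise from above. Stops at every multiple of 0.785 (45 degrees): pushed more than half way it snaps on to the next, else it springs back. About 3 N on a tooth moves it; damped, does not coast. Starts at stop 0 or 1; end stops at -0.35 and 5.13. The limit pin is at stop 3, 4 or 5, so 2 to 5 clicks
- wheel_hub (a point): on the wheel's axis at its upper face, z = 46 mm; x axis along the pointer tooth, turning with the wheel, z up. The wheel: disc of radius 42 mm with 8 straight radial teeth, one every 45 degrees, 10 mm wide, out to radius 70 mm, from z = 30 to 46 mm, with free space below and between them (38 mm between neighbours at radius 62 mm)
- pointer_end (a point): outer end of the pointer tooth at mid height (radius 70 mm, z = 38 mm). The pointer tooth alone carries a bare-metal rib along its top, 7 mm wide, 33 mm long, 4.5 mm high
- limit_pin: the limit pin, fixed upright in the cap 25 mm from the axis: stem 8 mm, mushroom head 14 mm across, top 16 mm above its origin, which is at its foot on the cap (z = 53 mm); the only tall pin
- eraser_1: loose eraser, 55x25x14 mm, beside the counter; leave alone (origin at underside)
- magnifier: loose black loupe, 43 mm across, 38 mm high, beside the counter; leave alone (origin at underside)
- jar: loose small white jar with a black lid, 49 mm across, 60 mm high, behind the counter; leave alone (origin at underside)
- block: loose grey weight, 100x46x27 mm, behind the counter; leave alone (origin at underside)
Not all that is in view belongs to the job. There is more than one size of the dial; the job needs the largest.

How it is judged:
By the outcome, as a careful person would: the job done as asked, in the order asked, and still so for the second after the job is handed in, with the robot touching nothing.
It also fails if it takes over 58 s, if anything falls off the work surface, if the arm or the gripper's body presses on something with over 40 N, if the wrist force passes 120 N, or if a joint passes its speed limit or range.

ROBOT

A 6-joint arm with a two-finger parallel gripper is mounted at the origin on a cart in front of the work surface, level with it; the furniture and walls round the work are solid. World frame = base frame: x ahead of the robot, y to its left, z up, the work surface at z = 0. Lengths are in m, angles in rad, forces in N, time in s.
With the tool pointing down it reaches from about 0.4 to 0.825 m from the base axis. Payload 7 kg.
Tool frame: the origin (TCP) lies at the very end of the fingers, on their centre line; the grasp point (between the pads) lies 19 mm behind it; z points along the fingers, y is the line along which they close (so a half turn about z gives the same grasp; the last joint's range is limited). The gripper opens to 85 mm and grips with 20 to 120 N. Pads are 22 mm wide; open, the fingers measure 114 mm over their backs; the gripper's body (76 mm by 85 mm) begins 54 mm behind the grasp point. The pads swing forward as they close: fully open they stand 13 mm farther back than shut.
Start: joints at [-0.849, 0.359, 0.012, 0, -1.224, -0.288], TCP at [0.284, -0.612, 0.231] pointing down, gripper open.
Joint ranges: [-3.07, 3.07], [-1.43, 2.12], [-1.02, 1.25], [-3.03, 1.67], [-3.05, -0], [-3.03, 3.03]. Speed limits (rad/s): [2.39, 2.39, 3.01, 3.14, 3.14, 3.14].

INTERFACE

Orientations are given as a 3x3 rotation matrix whose columns are the frame's x, y, z axes.
In Python, from station import get_state, read_camera, close_job gives the robot as it stands. The module is installed in compiled form; this text tells all that it offers.
- The arm moves only by the tool send_rows, never from a script. Its argument "motion" is a list of rows, each a list of 3 entries, a list of its own where there are three numbers: the shift along the tool's x, y, z in cm, then the turn, a rotation vector about the tool's x, y, z in degrees, then the opening, from 0 (shut) to 1 (fully open). A call has 1 to 5 rows; each row shifts and turns the commanded pose from where the row before left it, along the tool's axes as they then stand; what a row does not reach is not made up. A row lasts 1/12 s, in which the tool goes at most 41.7 mm and 7.16 degrees, less where a joint would pass 70% of its speed; a pose out of reach is approached as far as the arm can. A call with a gripper value outside its range is refused whole. The fingers move at their own pace and stop on an object; "squeeze" is the grip in N (left out, the last holds). Time passes only in rows, so rows that do not move let the fingers close. It gives the time, the measured TCP pose, the force, the opening and the grip force at its end, in the units of the state.
- get_state(): the state, without advancing time (a new reading comes with each control period).
- read_camera(name): name is "scene" or "top" or "wrist"; returns a dict with "img" (480x640x3 uint8, blue, green, red), "depth" (480x640 float32, m along the optical axis (not along the pixel's ray), 0 where there is no reading), "fx", "fy", "cx", "cy" (pixels), "extrinsics" (4x4, takes a point from camera to world coordinates). Camera axes: x right, y down, z forward; pixel columns grow to the right and rows downward; lengths in m; the calibration is good to about 2 mm. A picture is of the moment at which its call begins.
- close_job(): hands the job in; it is judged then, once.
The state is a dict: "clock": time; "joint_positions": joint angles; "dq": joint speeds; "tau": joint torques, N m; "tool_pos": TCP position; "orientation": TCP orientation; "contact_force": force on the tool from outside, world axes, zero at the start; "ft_torque": the same for the moment, N m; "grip_width": opening from 0.0 (shut) to 1.0 (fully open); "gripper_force": force on a finger pad.
Only numpy, scipy, OpenCV 4.12 (cv2) and the standard library are available. Lean on these libraries where they do the work, as an engineer would, in place of code of your own. Each camera call takes 0.05 s, during which the arm holds its last target. There are 200 camera calls.

## Working session

There is one attempt and no reset: what is moved stays moved. The work goes in short steps, Python scripts to look and compute and a tool call to move; the robot and the scene stay as the last step left them, time stands still between calls to the robot, and variables do not carry over. Pictures are saved under pics/ and viewed, at most 10 in all, crops included, and the job is handed in when it is done.

Besides the shell and the picture viewer there is one more tool, called after "Emit:" as a command line: name --argument value ..., lists and objects as JSON in quotes. send_rows: Moves the arm, as the interface text tells. Its arguments: {"type":"object","properties":{"motion":{"type":"array"},"squeeze":{"type":"number"}},"required":["motion"]}

```bash
mkdir -p pics
cat > h.py <<'E'
import numpy as np, cv2
from station import get_state, read_camera, close_job
def ray(c,u,v,z):
    T=np.array(c["extrinsics"]); d=T[:3,:3]@np.array([(u-c["cx"])/c["fx"],(v-c["cy"])/c["fy"],1]); o=T[:3,3]
    return o+d*(z-o[2])/d[2]
def proj(c,p):
    T=np.array(c["extrinsics"]); q=T[:3,:3].T@(np.array(p)-T[:3,3]); return q[0]/q[2]*c["fx"]+c["cx"],q[1]/q[2]*c["fy"]+c["cy"]
def pts(c):
    T=np.array(c["extrinsics"]); v,u=np.indices(c["depth"].shape); d=c["depth"]
    q=np.stack([(u-c["cx"])/c["fx"]*d,(v-c["cy"])/c["fy"]*d,d],-1); P=q@T[:3,:3].T+T[:3,3]; P[d==0]=np.nan; return P
E
python3 - <<'E'
from h import *
import pickle
s=get_state(); print(s["clock"],s["tool_pos"],np.round(s["orientation"],3).tolist(),s["grip_width"])
for n in("scene","top"):
    c=read_camera(n); cv2.imwrite(f"pics/{n}0.png",c["img"]); pickle.dump(c,open(n+".pkl","wb")); print(n,np.round(c["extrinsics"],3).tolist(),c["fx"])
E
```

```text
0.0 [ 0.28349515 -0.61206167  0.23037723] [[-0.907, -0.42, -0.001], [-0.42, 0.907, 0.001], [0.0, 0.002, -1.0]] 0.9995901294871358
scene [[0.88, -0.23, 0.415, 0.208], [-0.474, -0.455, 0.754, -0.603], [0.015, -0.86, -0.51, 0.508], [0.0, 0.0, 0.0, 1.0]] 509.71200662241273
top [[-0.014, -0.99, 0.137, 0.464], [-1.0, 0.017, 0.021, 0.06], [-0.023, -0.137, -0.99, 1.039], [0.0, 0.0, 0.0, 1.0]] 552.0427210679329
```

View pics/top0.png

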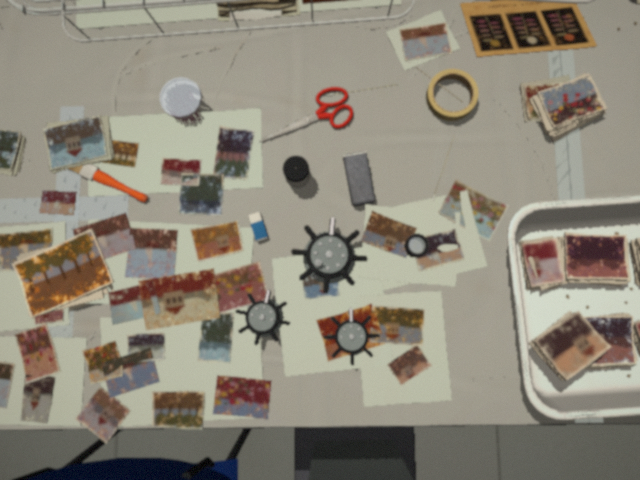

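View pics/scene0.png

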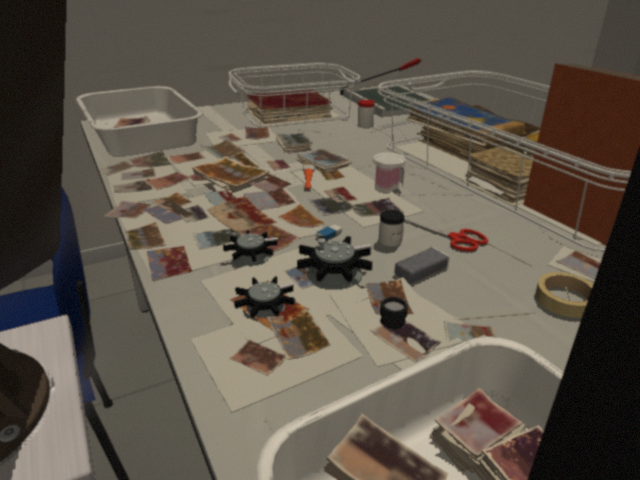

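The top view shows three star wheels, at (330,255), (263,317) and (351,335). The largest is at (330,255), with the eraser at (259,227), magnifier near (416,245), jar at (296,170) and block at (359,180). I'll measure the large one and check it in a crop.

Run:
```python
from h import *
import pickle
c=pickle.load(open("top.pkl","rb"))
P=pts(c)
for n,u,v in(("big",330,255),("s1",263,317),("s2",351,335)):
    p=ray(c,u,v,.053); m=(np.hypot(P[...,0]-p[0],P[...,1]-p[1])<.09)
    w=m&(P[...,2]>.022)&(P[...,2]<.08); q=P[w]; r=np.hypot(*(q[:,:2]-np.nanmean(q[:,:2],0)).T)
    print(n,p.round(3),np.nanmean(q,0).round(3),np.percentile(r,99),np.nanmedian(P[int(v)-3:int(v)+4,int(u)-3:int(u)+4,2]))
for n,u,v,z in(("eraser",259,227,.014),("mag",416,245,.038),("jar",296,165,.06),("block",359,180,.027)): print(n,ray(c,u,v,z).round(3))
a=cv2.resize(c["img"][205:305,280:380],(400,400),interpolation=3)
s=pickle.load(open("scene.pkl","rb")); b=cv2.resize(s["img"][220:300,290:390],(500,400),interpolation=3)
cv2.imwrite("pics/crop.png",cv2.resize(np.hstack([a,b]),(800,355)))
```

```text
big [0.578 0.061 0.053] [0.579 0.064 0.049] 0.06794775152215128 0.054431314498366024
s1 [0.469 0.182 0.053] [0.47  0.186 0.036] 0.04987086049180775 0.039371297722874066
s2 [0.436 0.027 0.053] [0.435 0.026 0.036] 0.0504535221189256 0.03967273604649457
eraser [0.638 0.194 0.014]
mag [ 0.595 -0.096  0.038]
jar [0.744 0.121 0.06 ]
block [0.722 0.005 0.027]
```

View pics/crop.png

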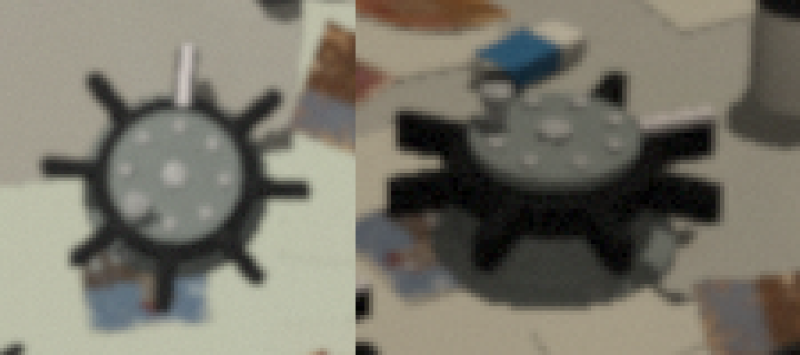

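The crop confirms it: largest wheel, cap top at z≈0.054, tip radius 68 to 70 mm. The rib points up in the image (+x), and the tall pin is at lower left of the cap, at crop pixel (132,200). That looks like 5 clicks clockwise. Next I'll measure the angles and plan the approach.

```bash
cat >> h.py <<'E'
def R(psi): # tool y axis at world yaw psi (deg), z down
    a=np.radians(psi); return np.array([[-np.sin(a-np.pi)*-1,np.cos(a),0],[-np.cos(a),np.sin(a),0],[0,0,-1]])
def rows(p,psi,targets,op=0):
    """targets: (x,y,z,psi) one per row -> tool-axis rows, rounded, error carried forward"""
    out=[];p=np.array(p,float)
    for t in targets:
        d=np.round(R(psi).T@(np.array(t[:3])-p)*100,1); w=round(-(t[3]-psi),1)
        p=p+R(psi)@d/100; psi-=w; out.append([d.tolist(),[0,0,w],op])
    for i in range(0,len(out),5): print(str(out[i:i+5]).replace(" ",""))
    print("end",p.round(4),round(psi,1))
E
python3 - <<'E'
from h import *
import pickle
a=R(114.8); print(a.round(2).tolist(),np.linalg.det(a))
c=pickle.load(open("top.pkl","rb")); g=c["img"].astype(int); 
v,u=np.indices(g.shape[:2]); T=c["extrinsics"]
d=np.stack([(u-c["cx"])/c["fx"],(v-c["cy"])/c["fy"],np.ones_like(u)],-1)@T[:3,:3].T
W=T[:3,3]+d*((.046-T[2,3])/d[...,2])[...,None]
C53=T[:3,3]+d*((.053-T[2,3])/d[...,2])[...,None]
q=np.array([.578,.061])
# cap centre: grey non-black inside
P=pts(c)
m=(np.hypot(*(C53[...,:2]-q).transpose(2,0,1))<.045)&(P[...,2]>.050)&(g.sum(-1)>200)
cc=C53[m][:,:2]; cap=(cc.max(0)+cc.min(0))/2; print("cap mean",cc.mean(0),cap,np.ptp(cc,axis=0))
(ex,ey),rad=cv2.minEnclosingCircle(C53[m][:,:2].astype(np.float32)); print(ex,ey,rad)
h=cc.mean(0)
x=W[...,:2]-h; r=np.hypot(x[...,0],x[...,1]); an=np.degrees(np.arctan2(x[...,1],x[...,0]))
t=(r>.050)&(r<.068)&(P[...,2]>.03)
dark=t&(g.sum(-1)<170); br=t&(P[...,2]>.04)&(g.min(-1)>140)
z=np.exp(8j*np.radians(an[dark])).mean(); print("tooth phase",np.degrees(np.angle(z))/8,abs(z),dark.sum())
for k in range(8):
    s=dark&(np.abs((an-45*k+180)%360-180)<22); print(k*45,s.sum(),((an[s]-45*k+180)%360-180).mean().round(1) if s.any() else None)
print("rib",an[br].mean(),br.sum(),r[br].mean())
hi=(P[...,2]>.062)&(np.hypot(P[...,0]-h[0],P[...,1]-h[1])<.045); pp=P[hi][:,:2].mean(0)-h; print("pin",hi.sum(),np.hypot(*pp),np.degrees(np.arctan2(pp[1],pp[0])))
E
```

```text
[[-0.91, -0.42, 0.0], [0.42, 0.91, 0.0], [0.0, 0.0, -1.0]] 0.6481199010631307
cap mean [0.58046517 0.0637757 ] [0.5843399  0.06388738] [0.07428292 0.06663354]
0.5843073129653931 0.06290175765752792 0.03751041740179062
tooth phase -6.4074029463947655 0.9483290815514333 207
0 0 None
45 24 -5.8
90 28 -5.0
135 29 -4.1
180 41 -6.2
225 27 -7.1
270 28 -8.2
315 30 -8.4
rib -3.135032551059461 36 0.058802461144132484
pin 50 0.025125912051887925 128.50720679235445
```

```bash
python3 - <<'E'
s=open("h.py").read().replace("[-np.sin(a-np.pi)*-1,np.cos(a),0],[-np.cos(a),","[-np.sin(a),np.cos(a),0],[np.cos(a),");open("h.py","w").write(s)
E
python3 - <<'E'
from h import *
print(np.linalg.det(R(20)))
p=get_state()["tool_pos"]; c=np.array([.579,.0638]); a=np.radians(-73.5)
e=np.r_[c+.068*np.array([np.cos(a),np.sin(a)]),.15]; n=25
rows(p,114.8,[(*(p+(e-p)*(i+1)/n),114.8+(286.5-114.8)*(i+1)/n) for i in range(n)])
E
```

```text
1.0
[[[-2.2,1.7,0.3],[0,0,-6.9],0],[[-2.3,1.4,0.3],[0,0,-6.8],0],[[-2.5,1.1,0.4],[0,0,-6.9],0],[[-2.7,0.9,0.3],[0,0,-6.9],0],[[-2.7,0.5,0.3],[0,0,-6.8],0]]
[[[-2.7,0.1,0.3],[0,0,-6.9],0],[[-2.7,-0.1,0.4],[0,0,-6.9],0],[[-2.7,-0.5,0.3],[0,0,-6.8],0],[[-2.7,-0.8,0.3],[0,0,-6.9],0],[[-2.5,-1.1,0.3],[0,0,-6.9],0]]
[[[-2.3,-1.4,0.3],[0,0,-6.8],0],[[-2.2,-1.7,0.4],[0,0,-6.9],0],[[-2.0,-1.9,0.3],[0,0,-6.9],0],[[-1.7,-2.2,0.3],[0,0,-6.9],0],[[-1.4,-2.3,0.3],[0,0,-6.8],0]]
[[[-1.2,-2.5,0.3],[0,0,-6.9],0],[[-0.8,-2.6,0.4],[0,0,-6.9],0],[[-0.6,-2.7,0.3],[0,0,-6.8],0],[[-0.2,-2.8,0.3],[0,0,-6.9],0],[[0.2,-2.7,0.3],[0,0,-6.9],0]]
[[[0.4,-2.7,0.4],[0,0,-6.8],0],[[0.8,-2.7,0.3],[0,0,-6.9],0],[[1.1,-2.5,0.3],[0,0,-6.9],0],[[1.3,-2.4,0.3],[0,0,-6.8],0],[[1.7,-2.2,0.3],[0,0,-6.9],0]]
end [ 0.5985 -0.001   0.1505] 286.5
```

Emit:
send_rows --motion '[[[-2.2,1.7,0.3],[0,0,-6.9],0],[[-2.3,1.4,0.3],[0,0,-6.8],0],[[-2.5,1.1,0.4],[0,0,-6.9],0],[[-2.7,0.9,0.3],[0,0,-6.9],0],[[-2.7,0.5,0.3],[0,0,-6.8],0]]'

```text
clock: 0.52
tool_pos: [0.3465, -0.4882, 0.2146]
orientation: [[-0.508, -0.861, -0.001], [-0.861, 0.508, 0.001], [-0.0, 0.001, -1.0]]
contact_force: [0.6, -0.8, -0.5]
grip_width: 0.302
gripper_force: 0.0
```

```bash
python3 -c "
from h import *
s=get_state();print(s['joint_positions'],s['tool_pos'])"
```

```text
[-6.27530368e-01  2.46155713e-01 -1.86286923e-01 -2.87454178e-04
 -1.13928167e+00  9.48678679e-02] [ 0.34653893 -0.48818002  0.21462565]
```

Tracking is good and the wrist sign is as expected, so I'll continue.

Emit:
send_rows --motion '[[[-2.7,0.1,0.3],[0,0,-6.9],0],[[-2.7,-0.1,0.4],[0,0,-6.9],0],[[-2.7,-0.5,0.3],[0,0,-6.8],0],[[-2.7,-0.8,0.3],[0,0,-6.9],0],[[-2.5,-1.1,0.3],[0,0,-6.9],0]]'

```text
clock: 0.93
tool_pos: [0.4093, -0.3664, 0.1989]
orientation: [[0.068, -0.998, -0.0], [-0.998, -0.068, 0.0], [-0.0, 0.0, -1.0]]
contact_force: [0.3, -0.7, -0.4]
grip_width: 0.0
gripper_force: 0.0
```

Emit:
send_rows --motion '[[[-2.3,-1.4,0.3],[0,0,-6.8],0],[[-2.2,-1.7,0.4],[0,0,-6.9],0],[[-2.0,-1.9,0.3],[0,0,-6.9],0],[[-1.7,-2.2,0.3],[0,0,-6.9],0],[[-1.4,-2.3,0.3],[0,0,-6.8],0]]'

```text
clock: 1.35
tool_pos: [0.4724, -0.2448, 0.183]
orientation: [[0.618, -0.786, -0.0], [-0.786, -0.618, 0.0], [-0.0, 0.0, -1.0]]
contact_force: [-0.6, -0.3, -0.0]
grip_width: -0.001
gripper_force: 0.0
```

Emit:
send_rows --motion '[[[-1.2,-2.5,0.3],[0,0,-6.9],0],[[-0.8,-2.6,0.4],[0,0,-6.9],0],[[-0.6,-2.7,0.3],[0,0,-6.8],0],[[-0.2,-2.8,0.3],[0,0,-6.9],0],[[0.2,-2.7,0.3],[0,0,-6.9],0]]'

```text
clock: 1.77
tool_pos: [0.5357, -0.1225, 0.167]
orientation: [[0.954, -0.299, -0.0], [-0.299, -0.954, 0.0], [-0.0, 0.0, -1.0]]
contact_force: [0.3, 0.3, 0.7]
grip_width: 0.004
gripper_force: 0.0
```

Emit:
send_rows --motion '[[[0.4,-2.7,0.4],[0,0,-6.8],0],[[0.8,-2.7,0.3],[0,0,-6.9],0],[[1.1,-2.5,0.3],[0,0,-6.9],0],[[1.3,-2.4,0.3],[0,0,-6.8],0],[[1.7,-2.2,0.3],[0,0,-6.9],0]]'

```text
clock: 2.18
tool_pos: [0.5982, 0.0002, 0.1508]
orientation: [[0.957, 0.291, -0.001], [0.291, -0.957, -0.0], [-0.001, -0.0, -1.0]]
contact_force: [0.2, -1.1, 0.2]
grip_width: -0.002
gripper_force: 0.0
```

```bash
python3 -c "
from h import *
import pickle
s=get_state();print(s['joint_positions'],s['tool_pos'],s['orientation'][:,1],s['grip_width'])
c=read_camera('wrist');pickle.dump(c,open('w.pkl','wb'));cv2.imwrite('pics/w1.png',c['img']);print(np.round(c['extrinsics'],3).tolist(),c['fx'])"
```

```text
[ 3.26636907e-01  2.97516935e-01 -2.71502762e-01 -2.04530700e-04
 -1.00244442e+00  1.53907890e+00] [5.98197528e-01 2.13018724e-04 1.50846472e-01] [ 2.90557360e-01 -9.56857564e-01 -1.51038684e-04] -0.0016923176340379316
[[0.29, -0.924, -0.251, 0.662], [-0.957, -0.28, -0.076, 0.02], [-0.0, 0.262, -0.965, 0.293], [0.0, 0.0, 0.0, 1.0]] 412.9010770011349
```

View pics/w1.png

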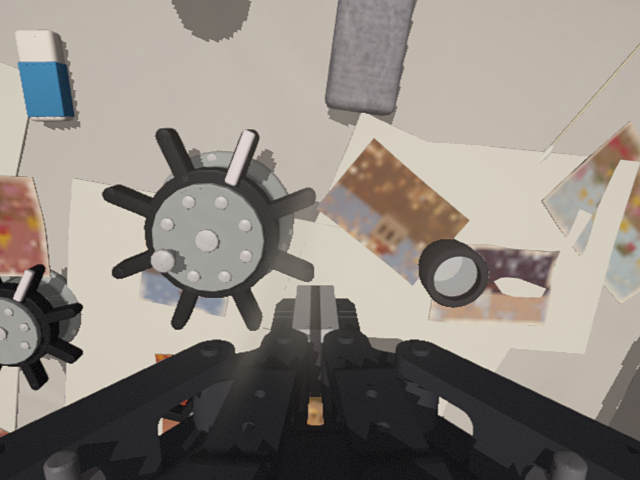

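The wrist view shows the hub nut at (207,240), rib tooth at (242,157), pin head at (162,260) and the shut fingertip at (315,300). I'll refine the centre and phase from it.

Run:
```python
from h import *
import pickle
c=pickle.load(open("w.pkl","rb"))
n=ray(c,207,240,.057)
rib=np.array([ray(c,249,132,.0505),ray(c,233,184,.0505)]); pin=ray(c,162,260,.069)
print("nut",n,"pin r",np.hypot(*(pin-n)[:2]),np.degrees(np.arctan2(*(pin-n)[1::-1])))
for r in rib: print("rib r",np.hypot(*(r-n)[:2]),np.degrees(np.arctan2(*(r-n)[1::-1])))
for u,v in((166,131),(105,190),(114,273),(178,325),(254,326),(312,274),(314,196)):
    t=ray(c,u,v,.046)-n; print(np.hypot(*t[:2]).round(4),np.degrees(np.arctan2(t[1],t[0])).round(1)%45)
P=pts(c); t=P[295:310,300:330]; print("fingers top z",np.nanmedian(t[...,2]))
```

```text
nut [0.58098829 0.06241221 0.057     ] pin r 0.024750445696011352 126.97652960925096
rib r 0.067433178024433 -6.304208135160859
rib r 0.0360522723098488 -9.259517416066593
0.0663 36.5
0.0683 37.5
0.0682 38.19999999999999
0.0664 38.80000000000001
0.0663 38.0
0.0672 39.599999999999994
0.068 38.0
fingers top z 0.16978699983648127
```

Run:
```python
from h import *
c=np.array([.580,.063]); 
def q(phi,z=.028,r=.068): a=np.radians(phi); return (c[0]+r*np.cos(a),c[1]+r*np.sin(a),z,phi+360)
rows([.5985,-.001,.1505],286.5,[q(-74.5,.12),q(-74.5,.09),q(-74.5,.06),q(-74.5,.028),q(-74.5)]+[q(-74.5-4.5*(i+1)) for i in range(50)])
```

```text
[[[-0.1,0.1,3.0],[0,0,1.0],0],[[0.0,0.0,3.0],[0,0,-0.0],0],[[0.0,0.0,3.0],[0,0,-0.0],0],[[0.0,0.0,3.2],[0,0,-0.0],0],[[0.0,0.0,0.0],[0,0,-0.0],0]]
[[[-0.5,0.0,0.0],[0,0,4.5],0],[[-0.5,-0.0,0.0],[0,0,4.5],0],[[-0.6,-0.0,0.0],[0,0,4.5],0],[[-0.5,-0.0,0.0],[0,0,4.5],0],[[-0.5,-0.1,0.0],[0,0,4.5],0]]
[[[-0.6,0.0,0.0],[0,0,4.5],0],[[-0.5,-0.0,0.0],[0,0,4.5],0],[[-0.5,-0.0,0.0],[0,0,4.5],0],[[-0.6,-0.0,0.0],[0,0,4.5],0],[[-0.5,-0.1,0.0],[0,0,4.5],0]]
[[[-0.5,0.0,0.0],[0,0,4.5],0],[[-0.6,-0.0,0.0],[0,0,4.5],0],[[-0.5,-0.0,0.0],[0,0,4.5],0],[[-0.5,-0.0,0.0],[0,0,4.5],0],[[-0.6,-0.1,0.0],[0,0,4.5],0]]
[[[-0.5,0.0,0.0],[0,0,4.5],0],[[-0.5,-0.0,0.0],[0,0,4.5],0],[[-0.6,-0.0,0.0],[0,0,4.5],0],[[-0.5,-0.0,0.0],[0,0,4.5],0],[[-0.6,-0.1,0.0],[0,0,4.5],0]]
[[[-0.5,0.0,0.0],[0,0,4.5],0],[[-0.5,-0.0,0.0],[0,0,4.5],0],[[-0.6,-0.0,0.0],[0,0,4.5],0],[[-0.5,-0.1,0.0],[0,0,4.5],0],[[-0.5,0.0,0.0],[0,0,4.5],0]]
[[[-0.5,0.0,0.0],[0,0,4.5],0],[[-0.6,-0.0,0.0],[0,0,4.5],0],[[-0.5,-0.0,0.0],[0,0,4.5],0],[[-0.6,-0.1,0.0],[0,0,4.5],0],[[-0.5,0.0,0.0],[0,0,4.5],0]]
[[[-0.5,-0.0,0.0],[0,0,4.5],0],[[-0.5,-0.0,0.0],[0,0,4.5],0],[[-0.6,-0.0,0.0],[0,0,4.5],0],[[-0.5,-0.1,0.0],[0,0,4.5],0],[[-0.6,0.0,0.0],[0,0,4.5],0]]
[[[-0.5,-0.0,0.0],[0,0,4.5],0],[[-0.5,-0.0,0.0],[0,0,4.5],0],[[-0.6,-0.0,0.0],[0,0,4.5],0],[[-0.5,-0.1,0.0],[0,0,4.5],0],[[-0.5,0.0,0.0],[0,0,4.5],0]]
[[[-0.6,-0.0,0.0],[0,0,4.5],0],[[-0.5,-0.0,0.0],[0,0,4.5],0],[[-0.5,-0.1,0.0],[0,0,4.5],0],[[-0.6,0.0,0.0],[0,0,4.5],0],[[-0.5,-0.0,0.0],[0,0,4.5],0]]
[[[-0.5,-0.0,0.0],[0,0,4.5],0],[[-0.6,-0.0,0.0],[0,0,4.5],0],[[-0.5,-0.1,0.0],[0,0,4.5],0],[[-0.5,0.0,0.0],[0,0,4.5],0],[[-0.6,-0.0,0.0],[0,0,4.5],0]]
end [0.6139 0.1221 0.0285] 60.5
```

Emit:
send_rows --motion '[[[-0.1,0.1,3.0],[0,0,1.0],0],[[0,0,3.0],[0,0,0],0],[[0,0,3.0],[0,0,0],0],[[0,0,3.2],[0,0,0],0],[[0,0,0],[0,0,0],0]]'

```text
clock: 2.65
tool_pos: [0.593, -0.0033, 0.0232]
orientation: [[0.964, 0.267, -0.01], [0.267, -0.964, -0.002], [-0.01, -0.001, -1.0]]
contact_force: [-0.5, 0.2, -0.8]
grip_width: 0.002
gripper_force: 0.0
```

Emit:
send_rows --motion '[[[-0.5,0,0],[0,0,4.5],0],[[-0.5,0,0],[0,0,4.5],0],[[-0.6,0,0],[0,0,4.5],0],[[-0.5,0,0],[0,0,4.5],0],[[-0.5,-0.1,0],[0,0,4.5],0]]'

```text
clock: 3.07
tool_pos: [0.5728, -0.0045, 0.031]
orientation: [[0.992, -0.125, 0.002], [-0.125, -0.992, -0.0], [0.002, -0.0, -1.0]]
contact_force: [1.3, -2.0, -0.9]
grip_width: -0.004
gripper_force: 1.1
```

```bash
python3 -c "
from h import *
s=get_state();print(s['tool_pos'],s['contact_force'],s['orientation'][:,1])
c=read_camera('wrist');cv2.imwrite('pics/w2.png',c['img'])"
```

```text
[ 0.57284139 -0.00450045  0.03100099] [ 1.33167716 -2.00388223 -0.86560202] [-1.24668518e-01 -9.92198418e-01 -2.44017770e-04]
```

View pics/w2.png

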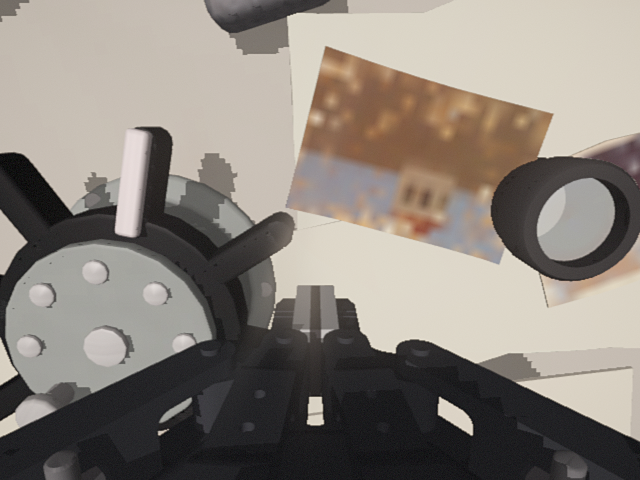

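The fingertip at (315,300) sits in the gap behind the tooth that ends at (290,225), and the wheel has started to turn. I'll finish the first click.

Emit:
send_rows --motion '[[[-0.6,0,0],[0,0,4.5],0],[[-0.5,0,0],[0,0,4.5],0],[[-0.5,0,0],[0,0,4.5],0],[[-0.6,0,0],[0,0,4.5],0],[[-0.5,-0.1,0],[0,0,4.5],0]]'

```text
clock: 3.53
tool_pos: [0.5466, 0.0039, 0.0306]
orientation: [[0.87, -0.493, 0.001], [-0.493, -0.87, 0.0], [0.001, -0.001, -1.0]]
contact_force: [0.2, 0.3, 0.4]
grip_width: -0.001
gripper_force: 0.0
```

Emit:
send_rows --motion '[[[0,0,0],[0,0,0],0],[[0,0,0],[0,0,0],0]]'

```text
clock: 3.7
tool_pos: [0.547, 0.0041, 0.0304]
orientation: [[0.873, -0.488, 0.001], [-0.488, -0.873, 0.0], [0.001, -0.001, -1.0]]
contact_force: [-0.2, -0.1, -0.0]
grip_width: -0.005
gripper_force: 0.0
```

```bash
python3 -c "
from h import *
s=get_state();print(s['tool_pos'],s['contact_force'],s['orientation'][:,1])
c=read_camera('top');cv2.imwrite('pics/t2.png',cv2.resize(c['img'][195:315,270:390],(480,480)))
c=read_camera('wrist');cv2.imwrite('pics/w3.png',c['img'])"
```

```text
[0.54704569 0.00413688 0.03039406] [-0.21908023 -0.07645462 -0.00404326] [-4.87993922e-01 -8.72846651e-01 -8.10080942e-04]
```

View pics/w3.png

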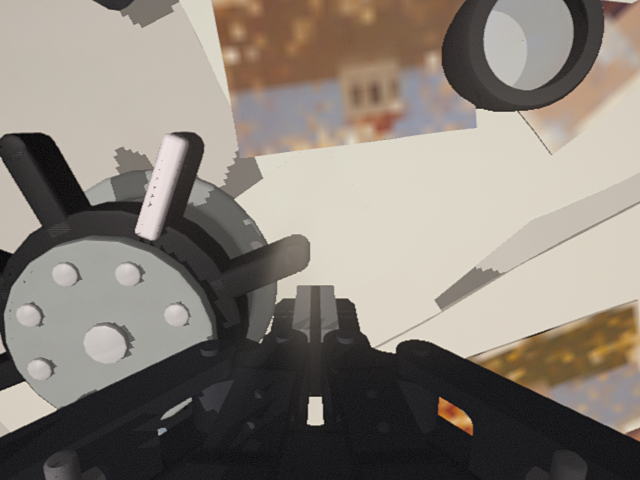

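The rib keeps its place relative to the finger, so the wheel clicked once, and the force is back near zero. Next, two more clicks.

Emit:
send_rows --motion '[[[-0.5,0,0],[0,0,4.5],0],[[-0.6,0,0],[0,0,4.5],0],[[-0.5,0,0],[0,0,4.5],0],[[-0.5,0,0],[0,0,4.5],0],[[-0.6,-0.1,0],[0,0,4.5],0]]'

```text
clock: 4.22
tool_pos: [0.5266, 0.021, 0.0295]
orientation: [[0.615, -0.789, 0.0], [-0.789, -0.615, -0.0], [0.0, -0.0, -1.0]]
contact_force: [0.4, -2.3, 0.3]
grip_width: 0.004
gripper_force: 1.0
```

Emit:
send_rows --motion '[[[-0.5,0,0],[0,0,4.5],0],[[-0.5,0,0],[0,0,4.5],0],[[-0.6,0,0],[0,0,4.5],0],[[-0.5,0,0],[0,0,4.5],0],[[-0.6,-0.1,0],[0,0,4.5],0]]'

```text
clock: 4.63
tool_pos: [0.5143, 0.0452, 0.0295]
orientation: [[0.266, -0.964, -0.0], [-0.964, -0.266, -0.0], [0.0, 0.0, -1.0]]
contact_force: [-0.2, 0.1, -0.6]
grip_width: -0.001
gripper_force: 0.0
```

Emit:
send_rows --motion '[[[0,0,0],[0,0,0],0],[[0,0,0],[0,0,0],0]]'

```text
clock: 4.8
tool_pos: [0.5146, 0.0453, 0.0295]
orientation: [[0.272, -0.962, 0.0], [-0.962, -0.272, 0.0], [0.0, -0.0, -1.0]]
contact_force: [0.2, 0.2, -0.3]
grip_width: 0.002
gripper_force: 0.0
```

Emit:
send_rows --motion '[[[-0.5,0,0],[0,0,4.5],0],[[-0.5,0,0],[0,0,4.5],0],[[-0.6,0,0],[0,0,4.5],0],[[-0.5,-0.1,0],[0,0,4.5],0],[[-0.5,0,0],[0,0,4.5],0]]'

```text
clock: 5.22
tool_pos: [0.5119, 0.0702, 0.0292]
orientation: [[-0.121, -0.993, -0.001], [-0.993, 0.121, -0.001], [0.001, 0.001, -1.0]]
contact_force: [-1.0, -1.6, 1.0]
grip_width: 0.001
gripper_force: 1.0
```

Emit:
send_rows --motion '[[[-0.5,0,0],[0,0,4.5],0],[[-0.6,0,0],[0,0,4.5],0],[[-0.5,0,0],[0,0,4.5],0],[[-0.6,-0.1,0],[0,0,4.5],0],[[-0.5,0,0],[0,0,4.5],0]]'

```text
clock: 5.63
tool_pos: [0.5211, 0.0963, 0.0294]
orientation: [[-0.492, -0.871, 0.0], [-0.871, 0.492, -0.0], [0.0, -0.0, -1.0]]
contact_force: [-0.3, -0.3, 0.8]
grip_width: 0.002
gripper_force: 0.0
```

Emit:
send_rows --motion '[[[0,0,0],[0,0,0],0],[[0,0,0],[0,0,0],0]]'

```text
clock: 5.8
tool_pos: [0.5207, 0.0961, 0.0292]
orientation: [[-0.488, -0.873, -0.0], [-0.873, 0.488, -0.0], [0.0, 0.0, -1.0]]
contact_force: [-0.3, 0.8, 0.1]
grip_width: -0.002
gripper_force: 0.0
```

```bash
python3 -c "
from h import *
s=get_state();print(s['tool_pos'],s['contact_force'],s['orientation'][:,1],s['joint_positions'][5])
p=s['tool_pos'][:2]-[.58,.063];print(np.hypot(*p),np.degrees(np.arctan2(p[1],p[0])))
c=read_camera('wrist');cv2.imwrite('pics/w4.png',c['img'])"
```

```text
[0.52071594 0.09614142 0.02922072] [-0.26566451  0.76490127  0.13630055] [-8.73105385e-01  4.87531507e-01  1.24437523e-04] -1.0624416693320335
0.06791872390256476 150.7936070071571
```

View pics/w4.png

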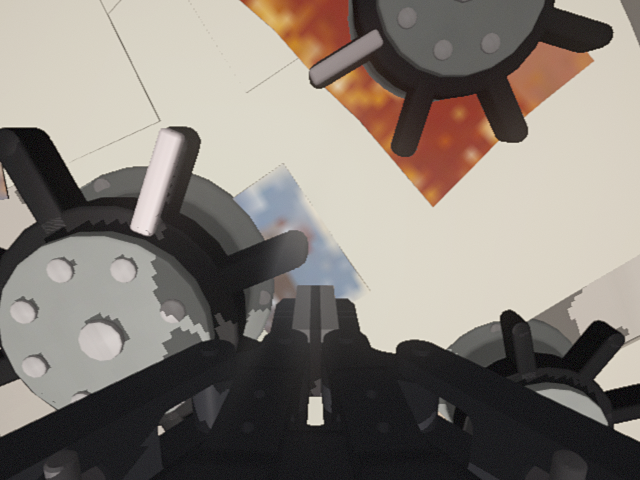

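Three clicks are done: the rib at (160,180) still leads the finger by one tooth. Two more remain, taken one at a time.

Emit:
send_rows --motion '[[[-0.5,0,0],[0,0,4.5],0],[[-0.5,0,0],[0,0,4.5],0],[[-0.6,0,0],[0,0,4.5],0],[[-0.5,-0.1,0],[0,0,4.5],0],[[-0.6,0,0],[0,0,4.5],0]]'

```text
clock: 6.27
tool_pos: [0.5369, 0.1156, 0.029]
orientation: [[-0.788, -0.616, -0.002], [-0.616, 0.788, -0.001], [0.002, 0.001, -1.0]]
contact_force: [-1.9, -1.8, 0.2]
grip_width: 0.003
gripper_force: 1.0
```

Emit:
send_rows --motion '[[[-0.5,0,0],[0,0,4.5],0],[[-0.5,0,0],[0,0,4.5],0],[[-0.6,0,0],[0,0,4.5],0],[[-0.5,-0.1,0],[0,0,4.5],0],[[-0.5,0,0],[0,0,4.5],0]]'

```text
clock: 6.68
tool_pos: [0.5612, 0.1278, 0.0292]
orientation: [[-0.963, -0.268, -0.0], [-0.268, 0.963, -0.0], [0.0, -0.0, -1.0]]
contact_force: [0.1, 0.3, 0.1]
grip_width: 0.001
gripper_force: 0.0
```

Emit:
send_rows --motion '[[[0,0,0],[0,0,0],0],[[0,0,0],[0,0,0],0]]'

```text
clock: 6.85
tool_pos: [0.5609, 0.1278, 0.0291]
orientation: [[-0.962, -0.272, -0.0], [-0.272, 0.962, -0.0], [0.001, -0.0, -1.0]]
contact_force: [0.1, -0.1, 1.1]
grip_width: -0.004
gripper_force: 0.0
```

```bash
python3 -c "
from h import *
s=get_state();print(s['joint_positions'])
p=s['tool_pos'][:2]-[.58,.063];print(np.hypot(*p),np.degrees(np.arctan2(p[1],p[0])))
c=read_camera('wrist');cv2.imwrite('pics/w5.png',c['img'])"
```

```text
[ 5.63857371e-01  4.05895007e-01 -4.46720603e-01 -9.59826368e-05
 -7.18688011e-01 -1.85895551e+00]
0.06754115805108706 106.40702300925685
```

View pics/w5.png

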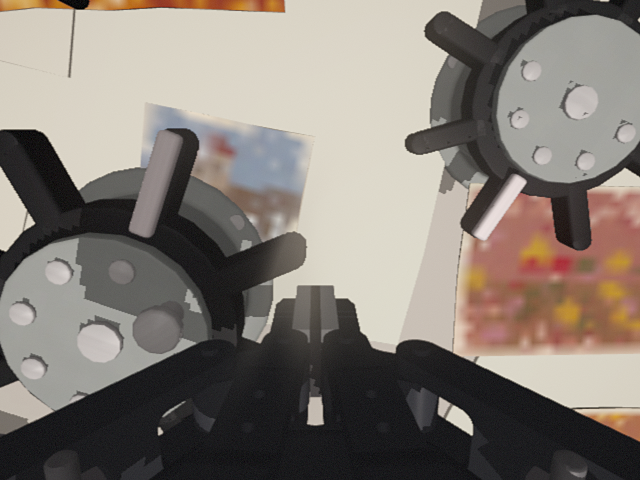

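Four clicks done: the rib at (160,180) lines up with the stud at (122,272), and the pin head at (158,328) is one place further clockwise. I'll make the last click, then lift.

Emit:
send_rows --motion '[[[-0.6,0,0],[0,0,4.5],0],[[-0.5,0,0],[0,0,4.5],0],[[-0.5,-0.1,0],[0,0,4.5],0],[[-0.6,0,0],[0,0,4.5],0],[[-0.5,0,0],[0,0,4.5],0]]'

```text
clock: 7.32
tool_pos: [0.587, 0.13, 0.0291]
orientation: [[-0.993, 0.121, -0.002], [0.121, 0.993, -0.0], [0.002, -0.001, -1.0]]
contact_force: [-1.6, 0.2, 0.7]
grip_width: 0.003
gripper_force: 0.9
```

Emit:
send_rows --motion '[[[-0.5,0,0],[0,0,4.5],0],[[-0.6,0,0],[0,0,4.5],0],[[-0.5,-0.1,0],[0,0,4.5],0],[[-0.5,0,0],[0,0,4.5],0],[[-0.5,0,0],[0,0,4.0],0]]'

```text
clock: 7.73
tool_pos: [0.6122, 0.1221, 0.0293]
orientation: [[-0.875, 0.484, -0.0], [0.484, 0.875, -0.0], [0.0, -0.0, -1.0]]
contact_force: [-0.3, 0.5, 0.7]
grip_width: -0.001
gripper_force: 0.0
```

Emit:
send_rows --motion '[[[0,0,0],[0,0,0],0],[[0,0,0],[0,0,0],0],[[0,0,0],[0,0,0],0]]'

```text
clock: 7.98
tool_pos: [0.612, 0.1223, 0.0293]
orientation: [[-0.877, 0.481, -0.0], [0.481, 0.877, -0.0], [0.0, -0.0, -1.0]]
contact_force: [-0.2, -0.6, -0.2]
grip_width: -0.004
gripper_force: 0.0
```

Emit:
send_rows --motion '[[[0,0,-1.5],[0,0,0],0],[[0,0,-3],[0,0,0],0],[[0,0,-3],[0,0,0],0],[[0,0,-3],[0,0,0],0],[[0,0,-3],[0,0,0],0]]'

```text
clock: 8.4
tool_pos: [0.6118, 0.1224, 0.1657]
orientation: [[-0.877, 0.481, -0.0], [0.481, 0.877, -0.0], [0.0, -0.0, -1.0]]
contact_force: [1.8, 0.5, -0.4]
grip_width: -0.001
gripper_force: 0.0
```

```bash
python3 -c "
from h import *
c=read_camera('wrist');cv2.imwrite('pics/w6.png',c['img'])
s=get_state();print(s['clock'],s['tool_pos'],s['contact_force'])"
```

```text
8.45 [0.61505853 0.12322766 0.17272293] [3.44989734 1.38248945 6.88968405]
```

View pics/w6.png

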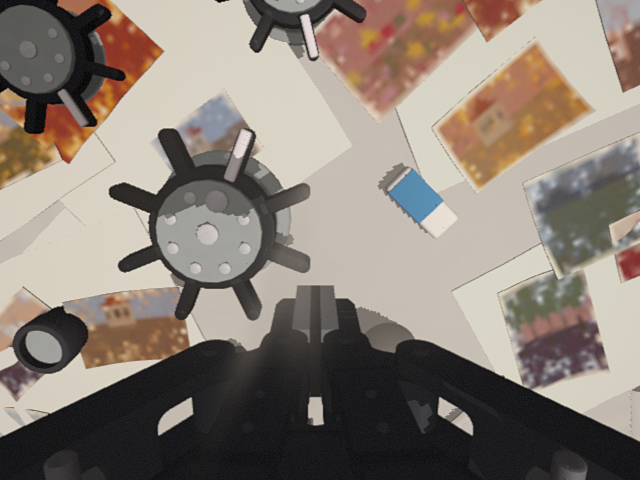

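The rib at (240,155), the shadowed pin head at (216,200) and the nut at (207,233) are in line, and the finger is clear. I'll let it settle, check the forces, and hand in.

Emit:
send_rows --motion '[[[0,0,0],[0,0,0],0],[[0,0,0],[0,0,0],0],[[0,0,0],[0,0,0],0]]'

```text
clock: 8.7
tool_pos: [0.6116, 0.1223, 0.1634]
orientation: [[-0.876, 0.483, -0.001], [0.483, 0.876, -0.0], [0.001, -0.001, -1.0]]
contact_force: [1.0, -0.8, -1.2]
grip_width: -0.0
gripper_force: 0.0
```

Run:
```python
from h import *
c=read_camera("wrist"); n=ray(c,207,233,.057)
for nm,u,v,z in(("rib",246,133,.0505),("pin",216,201,.069)):
    d=ray(c,u,v,z)-n; print(nm,np.hypot(*d[:2]),np.degrees(np.arctan2(d[1],d[0])))
s=get_state(); print(s["contact_force"]); print(close_job())
```

```text
rib 0.06552649898488742 127.86469509244957
pin 0.024317852165319 127.3742742425408
[-1.27458971 -0.49398409 -0.36745921]
the job is handed in; nothing more can be done
None
```

I turned the counter's wheel five clicks clockwise. The pointer tooth now lines up with the limit pin (127.9° against 127.4°, measured from close by), the arm is clear of everything, and the job is handed in.

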